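Load two spacer rings into a leaning ring magazine

TASK

Load the leaning ring magazine: drop the brass ring down its tube so that it lies flat on the bottom, then drop the blue ring in on top of it, so that both make one column inside the tube. Leave the other small things on the bench where they are, and let go of everything.

Things in the scene. Friction and masses are not known exactly. Their poses are not given: they have to be found in the camera images.
- tube: Clear tube of the fixed ring magazine, leaning 30 degrees from vertical. Origin: centre of the bore's floor, 38 mm above the worktop. z runs along the tube's axis out of its mouth, leaning over toward the robot (within 25 degrees either side); y is level, across the lean. Slippery bore 46 mm in diameter, 47 mm deep, then an orange flared mouth. Grey cheeks at its sides, to 54 mm height; foot 120 x 90 x 10 mm.
- tube_mouth (a point): Centre of the tube's orange rim, on the axis, 54.5 mm along z from the bore's floor, about 85 mm above the worktop. The mouth flares to 56 mm inner and 62 mm outer diameter. Two stacked rings reach 44 mm, below the rim, so fingers round a ring cannot follow it in: hold it near its top, square to the tube, start it in the mouth and let it drop.
- ring_brass_center (a point): Brass-coloured spacer ring: flat ring of 42 mm outer diameter, 24 mm hole, 22 mm high, either face may be up; the point is its centre, half-way up (11 mm from either face), z is the ring's axis. It starts loose, lying flat on the worktop, to the left or the right of the magazine. About 80 g.
- ring_blue_center (a point): Blue plastic spacer ring: flat ring of 42 mm outer diameter, 24 mm hole, 22 mm high, either face may be up; the point is its centre, half-way up (11 mm from either face), z is the ring's axis. It starts loose, lying flat on the worktop, on the other side of the magazine from the brass ring. About 40 g.
- nut_m16: Bystander, to be left alone: a steel hexagon nut, 24 mm across, 13 mm high; origin at the centre of its underside.
- washer_stack: Bystander, to be left alone: a stack of steel washers stuck together, 30 mm across, 14 mm high; origin at the centre of its underside.
- ptfe_roll: Bystander, to be left alone: a dark blue spool of white thread tape, 53 mm across, 14 mm high; origin at the centre of its underside.
- knob_spare: Bystander, to be left alone: a black ribbed knob, 48 mm across, 22 mm high; origin at the centre of its underside.
- seal_ring: Bystander, to be left alone: a black rubber seal ring, 71 mm across, 11 mm high; origin at the centre of its underside.
- marker_pen: Bystander, to be left alone: a white and blue marker pen, 135 mm long, 16 mm thick; origin at the centre of its underside.
There are look-alikes about, which are no part of the job. Of the things like the part that bears tube, leave any that is pink; of the rest the larger one is meant.

How it is judged:
By the outcome, as a careful person would: the job done as asked, in the order asked, and still so for the second after the job is handed in, with the robot touching nothing.
It also fails if it takes over 64 s, if anything falls off the work surface, if the arm or the gripper's body presses on something with over 40 N, if the wrist force passes 120 N, or if a joint passes its speed limit or range.

ROBOT

A 6-joint arm with a two-finger parallel gripper is mounted at the origin on a cart in front of the work surface, level with it; the furniture and walls round the work are solid. World frame = base frame: x ahead of the robot, y to its left, z up, the work surface at z = 0. Lengths are in mm, angles in rad, forces in N, time in s.
With the tool pointing down it reaches from about 375 to 825 mm from the base axis. Payload 5.5 kg.
Tool frame: the origin (TCP) lies at the very end of the fingers, on their centre line; the grasp point (between the pads) lies 19 mm behind it; z points along the fingers, y is the line along which they close (so a half turn about z gives the same grasp; the last joint's range is limited). The gripper opens to 85 mm and grips with 20 to 120 N. Pads are 22 mm wide; open, the fingers measure 114 mm over their backs; the gripper's body (76 mm by 85 mm) begins 54 mm behind the grasp point. The pads swing forward as they close: fully open they stand 13 mm farther back than shut.
Start: joints at [1.185, 0.314, -0.047, 1.21, 0, 1.571], TCP at [225.777, 555.895, 231.299] pointing down, gripper open.
Joint ranges: [-2.67, 2.67], [-0.69, 1.73], [-1.03, 1.25], [-2.08, 2.16], [-1.42, 1.45], [-3.14, 3.14]. Speed limits (rad/s): [2.39, 2.39, 3.01, 3.14, 3.14, 3.14].

INTERFACE

Orientations are given as a unit quaternion [w, x, y, z].
In Python, from bench import telemetry, get_image, calibration, r gives the robot as it stands. The module is installed in compiled form; this text tells all that it offers.
- The arm moves only by the shell command python3 -m creep 'ROWS' [FORCE]. ROWS is JSON, a list that holds one entry, the list of rows, each a list of 7 numbers: the finger opening in mm, from 0 to 85.4, then the shift along the tool's x, y, z in units of 30 mm (1.0 is 30 mm), then the turn, a rotation vector about the tool's x, y, z in units of 10 degrees (1.0 is 10 degrees). A call has 1 to 5 rows; each row is the pose to reach, as a shift and turn from the pose commanded when the call began, along the tool's axes at that moment; what a row does not reach only later rows make up. A row lasts 1/8 s, in which the tool goes at most 62.5 mm and 10.7 degrees, less where a joint would pass 70% of its speed; a pose out of reach is approached as far as the arm can. A call with a gripper value outside its range is refused whole. The fingers move at their own pace and stop on an object; FORCE is the grip in N (left out, the last holds). Time passes only in rows, so rows that repeat a pose let the fingers close. It gives the time, the measured TCP pose, the force, the opening and the grip force at its end, in the units of the state.
- telemetry.get_state(): the state, without advancing time (a new reading comes with each control period).
- get_image(name): name is "scene" or "side" or "wrist"; returns the picture (384x512x3 uint8, red, green, blue); there is no depth.
- calibration(name): a dict with "camera_matrix" (3x3 intrinsics, pixels), "view" (4x4, takes a point from world to camera coordinates); the wrist camera has in their place "T_tool_cam" (4x4, takes a point from camera to tool coordinates, whose origin is the TCP and whose axes are the flange's). Camera axes: x right, y up, looking along -z (the intrinsics and any distortion apply to the point x, -y, -z); pixel columns grow to the right and rows downward; lengths in mm; the calibration is good to about 2 mm. The wrist camera is an equidistant fisheye: a pixel r from the principal point sees the ray r / f radians off the axis. A picture is of the moment at which its call begins: read the wrist's pose just before it. calibration takes no time and is no camera call.
- r.close_job(): hands the job in; it is judged then, once.
The state is a dict: "time": time; "joint_positions": joint angles; "joint_velocities": joint speeds; "effort": joint torques, N m; "ee_pos": TCP position; "ee_rot": TCP orientation; "ft_force": force on the tool from outside, world axes, zero at the start; "torque": the same for the moment, N m; "opening": finger opening in mm; "gripper_force": force on a finger pad.
Only numpy, scipy, OpenCV 4.12 (cv2) and the standard library are available. Lean on these libraries where they do the work, as an engineer would, in place of code of your own. Each camera call takes 0.05 s, during which the arm holds its last target. There are 200 camera calls.

## Working session

There is one attempt and no reset: what is moved stays moved. The work goes in short steps, Python scripts to look and compute and a shell command to move; the robot and the scene stay as the last step left them, time stands still between calls to the robot, and variables do not carry over. Pictures are saved under pics/ and viewed, at most 10 in all, crops included, and the job is handed in when it is done.

```bash
mkdir -p pics
python3 - <<'E'
from bench import telemetry, get_image, calibration, r
import cv2, numpy as np
for n in ("scene","side"):
    im=get_image(n); cv2.imwrite(f"pics/{n}0.png",cv2.resize(im[:,:,::-1],(800,600),interpolation=cv2.INTER_CUBIC)); np.save(f"pics/{n}0.npy",im)
    c=calibration(n); print(n,{k:np.round(v,3).tolist() if not isinstance(v,str) else v for k,v in c.items()})
s=telemetry.get_state();print(s)
im=get_image("wrist");np.save("pics/wrist0.npy",im);c=calibration("wrist");print(c)
E
```

```text
scene {'camera_matrix': [[350.865, 0.0, 257.395], [0.0, 350.865, 189.223], [0.0, 0.0, 1.0]], 'view': [[0.827, -0.561, 0.011, -401.251], [0.397, 0.598, 0.697, -285.57], [-0.398, -0.572, 0.717, -949.245], [0.0, 0.0, 0.0, 1.0]]}
side {'camera_matrix': [[443.407, 0.0, 259.556], [0.0, 443.407, 188.285], [0.0, 0.0, 1.0]], 'view': [[0.908, -0.418, -0.005, -456.862], [0.282, 0.604, 0.745, -196.258], [-0.309, -0.678, 0.667, -1043.922], [0.0, 0.0, 0.0, 1.0]]}
{'time': 0.1, 'joint_positions': array([ 1.18495386e+00,  3.14148954e-01, -4.79794861e-02,  1.21024344e+00,
        2.75554799e-05,  1.57080362e+00]), 'joint_velocities': array([-0.00130658,  0.00037081,  0.00230077,  0.00211754, -0.00017949,
        0.0008393 ]), 'effort': array([ 3.23116201e-04, -5.40767241e+01,  3.40540659e+01,  1.12243323e-02,
        4.60820809e-05, -7.79034011e-07]), 'ee_pos': array([225.59185108, 555.39126726, 230.52444692]), 'ee_rot': array([-1.64557154e-04,  1.91730279e-01,  9.81447339e-01, -7.70520968e-04]), 'ft_force': array([ 0.54664794,  0.65408615, -0.0846655 ]), 'torque': array([ 0.02578768, -0.0222518 , -0.00103106]), 'gripper_force': 0.0, 'opening': 85.41809395088588}
{'camera_matrix': array([[297.31863964,   0.        , 259.9198531 ],
       [  0.        , 297.31863964, 187.48929222],
       [  0.        ,   0.        ,   1.        ]]), 'T_tool_cam': array([[ 9.23237505e-04,  9.65633312e-01,  2.59906625e-01,
         6.64510827e+01],
       [ 9.99999561e-01, -8.49546697e-04, -3.95859508e-04,
        -1.06813419e+00],
       [-1.61452313e-04,  2.59906876e-01, -9.65633673e-01,
        -1.43152576e+02],
       [ 0.00000000e+00,  0.00000000e+00,  0.00000000e+00,
         1.00000000e+00]])}
```

View pics/scene0.png

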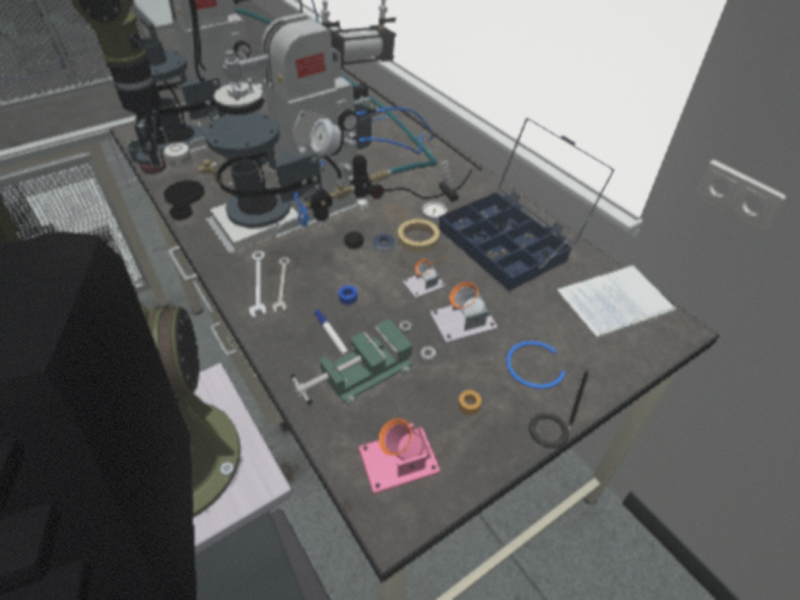

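View pics/side0.png

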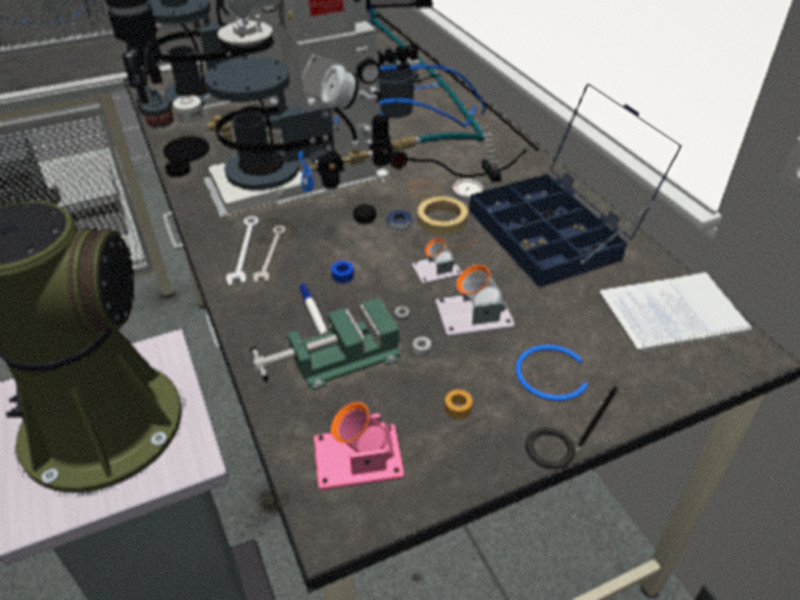

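The scene (800x600 picture) holds these look-alikes.
- **Magazines:** pink (400,450), larger grey (463,310) and small grey (425,275). The larger grey one is meant.
- **Brass ring:** the ring at (470,401). The tan tape roll at (418,232) is not it.
- **Blue ring:** the ring at (347,294). The blue open loop at (535,363) and the dark spool at (384,241) are not it.

Next I measure these and check the choice in one crop.

```bash
cat > h.py <<'E'
import numpy as np, cv2
from scipy.spatial.transform import Rotation as R
from bench import telemetry, get_image, calibration
def pose(s=None):
    s=s or telemetry.get_state(); q=s["ee_rot"]; T=np.eye(4)
    T[:3,:3]=R.from_quat([q[1],q[2],q[3],q[0]]).as_matrix(); T[:3,3]=s["ee_pos"]; return T
def ray(n,uv,T=None):
    c=calibration(n);K=c["camera_matrix"]
    x=(uv[0]-K[0,2])/K[0,0];y=(uv[1]-K[1,2])/K[1,1]
    if n=="wrist":
        r=np.hypot(x,y);k=np.sin(r)/max(r,1e-9)
        d=np.array([x*k,-y*k,-np.cos(r)]);M=T@c["T_tool_cam"]
    else: d=np.array([x,-y,-1.]);d/=np.linalg.norm(d);M=np.linalg.inv(c["view"])
    return M[:3,3],M[:3,:3]@d
def onz(n,uv,z,T=None):
    o,d=ray(n,uv,T);return o+d*(z-o[2])/d[2]
def tri(rays):
    A=np.zeros((3,3));b=np.zeros(3)
    for o,d in rays:
        P=np.eye(3)-np.outer(d,d);A+=P;b+=P@o
    p=np.linalg.solve(A,b);return p,[np.linalg.norm((np.eye(3)-np.outer(d,d))@(p-o)) for o,d in rays]
def px(n,p,T=None):
    c=calibration(n);K=c["camera_matrix"]
    M=c["view"] if n!="wrist" else np.linalg.inv(T@c["T_tool_cam"])
    q=M[:3,:3]@np.asarray(p)+M[:3,3];x,y,z=q[0],-q[1],-q[2]
    if n=="wrist":
        r=np.hypot(x,y);t=np.arctan2(r,z);x,y=x/r*t,y/r*t
    else:x,y=x/z,y/z
    return K[0,0]*x+K[0,2],K[1,1]*y+K[1,2]
def blobs(im,lo,hi,amin=20):
    hsv=cv2.cvtColor(im,cv2.COLOR_RGB2HSV);m=cv2.inRange(hsv,lo,hi)
    cs,_=cv2.findContours(m,cv2.RETR_EXTERNAL,cv2.CHAIN_APPROX_NONE)
    return m,sorted([c for c in cs if cv2.contourArea(c)>amin],key=cv2.contourArea,reverse=True)
E
python3 - <<'E'
from h import *
ims={n:np.load(f"pics/{n}0.npy") for n in("scene","side")}
for n,im in ims.items():
    for nm,lo,hi in(("orange",(5,120,90),(20,255,255)),("brass",(14,100,60),(28,255,255)),("blue",(110,120,50),(125,255,255))):
        m,cs=blobs(im,lo,hi)
        for c in cs[:7]:
            x,y,w,h=cv2.boundingRect(c);print(n,nm,(x,y,w,h),cv2.contourArea(c),[np.round(t,1) for t in cv2.fitEllipse(c)] if len(c)>=5 else"")
a=ims["scene"][165:275,195:335];b=ims["side"][160:270,195:335]
cv2.imwrite("pics/crop1.png",cv2.resize(np.vstack([a,b])[:,:,::-1],None,fx=2.7,fy=2.7,interpolation=cv2.INTER_CUBIC))
E
```

```text
scene orange (294, 250, 14, 13) 109.0 [array([300.2, 256.2]), array([11.1, 12.8]), np.float64(112.2)]
scene orange (242, 268, 21, 23) 86.5 [array([252.8, 279.4]), array([18.7, 22. ]), np.float64(25.2)]
scene orange (288, 181, 18, 16) 33.0 [array([296.8, 189.1]), array([15.1, 17.4]), np.float64(55.0)]
scene brass (294, 250, 14, 14) 140.0 [array([300.2, 256.5]), array([13.2, 13.6]), np.float64(154.7)]
scene blue (217, 183, 11, 11) 85.0 [array([222.1, 187.8]), array([10.5, 10.5]), np.float64(27.0)]
side orange (284, 249, 19, 17) 198.0 [array([293. , 256.4]), array([14.9, 17.3]), np.float64(92.1)]
side orange (211, 257, 26, 26) 167.0 [array([223.9, 269.9]), array([19.6, 27. ]), np.float64(39.7)]
side orange (292, 169, 22, 20) 100.0 [array([302.6, 178.7]), array([15.7, 22.1]), np.float64(54.2)]
side orange (272, 152, 13, 13) 35.5 [array([278.1, 158.2]), array([ 9.9, 13.1]), np.float64(50.1)]
side brass (284, 249, 19, 19) 263.0 [array([292.9, 257.9]), array([18.1, 18.7]), np.float64(170.0)]
side brass (268, 126, 31, 24) 178.5 [array([282.7, 137.5]), array([18.8, 28. ]), np.float64(94.5)]
side blue (212, 167, 14, 14) 144.5 [array([218.7, 173.4]), array([13.6, 13.8]), np.float64(110.7)]
side blue (192, 182, 7, 9) 28.5 [array([194.7, 186.3]), array([4.4, 9.6]), np.float64(154.5)]
```

View pics/crop1.png

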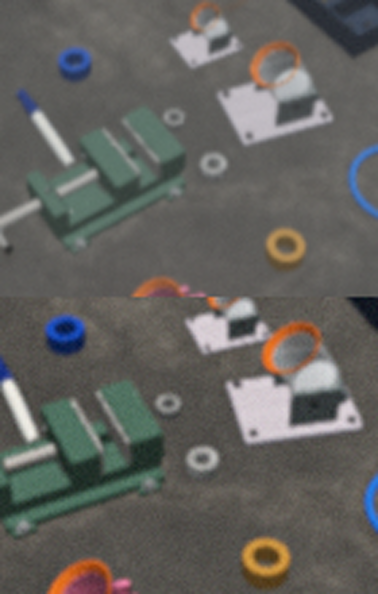

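The crop confirms the choice. The larger grey magazine has its rim at about scene px (297,189) and side px (303,179), with the small one behind it. The blue ring is at (222,188)/(219,173) and the brass ring at (300,256)/(293,258).

Run:
```python
from h import *
P={"brass":((300.2,256.5),(292.9,257.9)),"blue":((222.1,187.8),(218.7,173.4)),"rim":((296.8,189.1),(302.6,178.7)),"pinkrim":((252.8,279.4),(223.9,269.9))}
for k,(a,b) in P.items():
    p,e=tri([ray("scene",a),ray("side",b)]);print(k,p.round(1),np.round(e,1),onz("scene",a,80 if"rim"in k else 12).round(1),onz("side",b,80 if"rim"in k else 12).round(1))
for n,box in(("scene",(270,190,330,222)),("side",(275,180,335,215))):
    im=np.load(f"pics/{n}0.npy");hsv=cv2.cvtColor(im,cv2.COLOR_RGB2HSV)
    m=cv2.inRange(hsv,(0,0,115),(179,60,255));mm=np.zeros_like(m);x0,y0,x1,y1=box;mm[y0:y1,x0:x1]=m[y0:y1,x0:x1]
    cs,_=cv2.findContours(mm,cv2.RETR_EXTERNAL,cv2.CHAIN_APPROX_NONE);c=max(cs,key=cv2.contourArea)
    q=np.array([onz(n,p[0],10)[:2] for p in cv2.convexHull(c)],np.float32);r=cv2.minAreaRect(q);print(n,cv2.contourArea(c),r);print(cv2.boxPoints(r).round(0).tolist())
    ap=cv2.approxPolyDP(cv2.convexHull(c),4,True)[:,0];print(ap.tolist(),[onz(n,p,10)[:2].round().tolist() for p in ap])
```

```text
brass [ 497.9 -201.2   17.5] [0.9 0.9] [ 501.6 -198.3   12. ] [ 499.3 -197.9   12. ]
blue [450.5 167.8  15.5] [0.9 0.9] [453.  171.5  12. ] [450.9 171.1  12. ]
rim [609.5 -35.5  94.1] [0.1 0.1] [619.  -25.5  80. ] [618.4 -21.3  80. ]
pinkrim [ 319.2 -221.6   92.3] [0.2 0.2] [ 323.3 -215.7   80. ] [ 321.8 -212.6   80. ]
scene 626.0 ((625.9158935546875, -20.714599609375), (112.72554016113281, 128.27261352539062), 76.09201049804688)
[[550.0, -60.0], [675.0, -91.0], [702.0, 19.0], [577.0, 49.0]]
[[308, 190], [318, 209], [285, 218], [275, 199], [291, 190]] [[697.0, -1.0], [668.0, -86.0], [554.0, -56.0], [576.0, 28.0], [648.0, 32.0]]
side 809.0 ((623.6331787109375, -16.996421813964844), (121.51703643798828, 123.4213638305664), 77.11155700683594)
[[550.0, -62.0], [670.0, -90.0], [697.0, 28.0], [577.0, 56.0]]
[[315, 180], [329, 207], [286, 214], [278, 192]] [[691.0, 29.0], [669.0, -83.0], [553.0, -58.0], [572.0, 28.0]]
```

```bash
python3 -m creep '[[[85,-1.3,-1.4,0,0,0,0],[85,-2.6,-2.8,0,0,0,0],[85,-3.9,-4.2,0,0,0,0],[85,-5.2,-5.6,0,0,0,0],[85,-6.5,-7,0,0,0,0]]]' 50; python3 -m creep '[[[85,-1.3,-1.4,0,0,0,0],[85,-2.6,-2.8,0,0,0,0],[85,-3.9,-4.2,0,0,0,0],[85,-5.2,-5.6,0,0,0,0],[85,-6.5,-7,0,0,0,0]]]'; python3 -c "
from bench import telemetry as t;print(t.get_state()['joint_positions'].round(2))"
```

```text
time: 0.78
ee_pos: [327.7, 286.2, 231.2]
ee_rot: [0.0, 0.191, 0.982, 0.0]
ft_force: [1.5, 0.2, 0.2]
opening: 84.9
gripper_force: 0.0
time: 1.4
ee_pos: [429.4, 18.2, 231.4]
ee_rot: [0.0, 0.192, 0.981, 0.0]
ft_force: [0.8, 0.9, 0.3]
opening: 84.6
gripper_force: 0.0
[ 0.04 -0.01 -0.43  1.15  0.    0.43]
```

```bash
python3 -m creep '[[[85,-1.2,-1.45,0,0,0,0],[85,-2.4,-2.9,0.5,0,0,0],[85,-3.6,-4.35,1.5,0,0,0],[85,-4.9,-5.8,2.5,0,0,0],[85,-4.9,-5.8,3,0,0,0]]]'
python3 - <<'E'
from h import *
s=telemetry.get_state();T=pose(s);im=get_image("wrist");np.save("pics/w1.npy",im);np.save("pics/w1T.npy",T)
print(T[:3,3],s["joint_positions"].round(2),px("wrist",[500,-198,12],T),px("wrist",[615,-28,85],T))
cv2.imwrite("pics/w1.png",im[:,:,::-1])
E
```

```text
time: 2.02
ee_pos: [499.9, -199.4, 139.4]
ee_rot: [-0.001, 0.194, 0.981, -0.0]
ft_force: [-0.3, 0.6, 0.5]
opening: 85.0
gripper_force: 0.0
[ 499.85564725 -199.38588154  139.37573554] [-0.38  0.25 -0.34  0.97 -0.    0.01] (np.float64(262.4502488208302), np.float64(180.65515181118045)) (np.float64(480.0723678415045), np.float64(244.91400644022454))
```

View pics/w1.png

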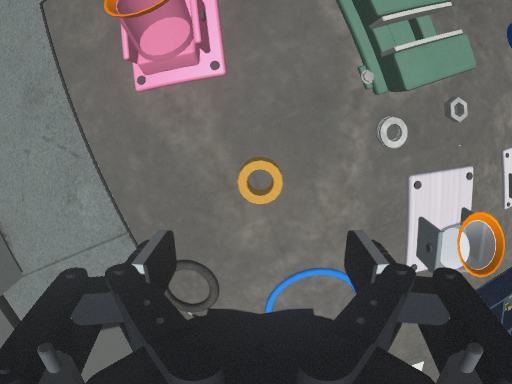

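The wrist view has the brass ring at (260,181). The target rim is at (481,244) with its foot to the left of it, and the pink magazine is at the top left.

Run:
```python
from h import *
im=np.load("pics/w1.npy");T=np.load("pics/w1T.npy")
m,cs=blobs(im,(14,100,60),(28,255,255),100)
for c in cs:print("b",cv2.boundingRect(c),cv2.fitEllipse(c))
m,cs=blobs(im,(5,150,120),(16,255,255),60)
for c in cs:print("o",cv2.boundingRect(c),cv2.fitEllipse(c))
m,cs=blobs(im,(14,100,60),(28,255,255),100);e=cv2.fitEllipse(cs[0])
p=onz("wrist",e[0],20,T);print(p)
pt,er=tri([ray("scene",(300.2,256.5)),ray("side",(292.9,257.9)),ray("wrist",e[0],T)]);print("tri",pt,er)
print("tool units",T[:3,:3].T@(p-T[:3,3])/30)
```

```text
b (458, 212, 47, 65) ((480.6822814941406, 244.0660400390625), (46.02839279174805, 64.1360092163086), 179.19679260253906)
b (237, 157, 46, 47) ((259.8173828125, 180.44418334960938), (44.54005432128906, 46.3172721862793), 1.501071572303772)
o (458, 212, 47, 65) ((480.5772705078125, 244.1999053955078), (45.66034698486328, 63.14811325073242), 174.84425354003906)
o (104, 0, 61, 17) ((134.79066467285156, 1.0599737167358398), (23.40266990661621, 61.325233459472656), 74.584228515625)
[672.4515027   21.47227775  20.        ]
tri [ 354.34471015 -333.53542593  340.17800218] [np.float64(18.232774689076155), np.float64(81.55140371642719), np.float64(93.35189035029333)]
tool units [-2.52652673  8.99841834  3.97196272]
```

Run:
```python
from h import *
T=np.load("pics/w1T.npy");e=(259.8,180.44)
for z in(11,20):
    p=onz("wrist",e,z,T);print(p,"tool units",T[:3,:3].T@(p-T[:3,3])/30)
print("tri",tri([ray("scene",(300.2,256.5)),ray("side",(292.9,257.9)),ray("wrist",e,T)]))
print("rim",onz("wrist",(480.6,244.1),85,T),tri([ray("scene",(296.8,189.1)),ray("side",(302.6,178.7)),ray("wrist",(480.6,244.1),T)]))
```

```text
[ 499.09130863 -200.31118509   11.        ] tool units [ 0.00764363 -0.03595289  4.27922033]
[ 497.07170005 -199.47565447   20.        ] tool units [ 0.08079156 -0.03594309  3.97929187]
tri (array([ 498.50320371, -200.1187902 ,   15.66389836]), [np.float64(1.1203853594836417), np.float64(0.6923657502355316), np.float64(0.503267015962556)])
rim [614.43699211 -27.2907854   85.        ] (array([613.89875125, -29.01482346,  86.72114721]), [np.float64(1.3633558590784947), np.float64(0.7219867276584965), np.float64(1.024993747517614)])
```

```bash
python3 -m creep '[[[65,0.04,-0.04,2,0,0,0],[65,0.04,-0.04,3.6,0,0,0],[65,0.04,-0.04,4.4,0,0,0],[65,0.04,-0.04,4.4,0,0,0],[40,0.04,-0.04,4.4,0,0,0]]]' 40;  python3 -m creep '[[[30,0,0,0,0,0,0],[30,0,0,0,0,0,0],[30,0,0,0,0,0,0],[30,0,0,0,0,0,0],[30,0,0,-0.3,0,0,0]]]'
```

```text
time: 2.7
ee_pos: [499.1, -196.8, 10.7]
ee_rot: [0.001, 0.191, 0.982, -0.0]
ft_force: [0.7, -0.0, -0.4]
opening: 48.2
gripper_force: 0.0
time: 3.32
ee_pos: [498.5, -197.2, 19.3]
ee_rot: [0.0, 0.192, 0.981, -0.0]
ft_force: [0.1, -0.8, -0.7]
opening: 40.6
gripper_force: 40.7
```

```bash
cat >> h.py <<'E'
def target(M,az,d,lat=0,tilt=30):
    a=np.radians(az);t=np.radians(tilt);A=np.array([np.sin(t)*np.cos(a),np.sin(t)*np.sin(a),np.cos(t)])
    x=np.array([np.cos(t)*np.cos(a),np.cos(t)*np.sin(a),-np.sin(t)]);z=-A
    G=np.eye(4);G[:3,:3]=np.c_[x,np.cross(z,x),z];G[:3,3]=np.asarray(M)+d*A;return G
def rel(G,T=None):
    T=pose() if T is None else T
    return np.round(np.r_[T[:3,:3].T@(G[:3,3]-T[:3,3])/30,np.degrees(R.from_matrix(T[:3,:3].T@G[:3,:3]).as_rotvec())/10],2)
E
python3 -c "
from h import *
print(rel(target([614,-28,85.5],166.5,70)))"
```

```text
[-0.29  6.5  -4.23 -0.23 -2.99 -0.84]
```

```bash
python3 -m creep '[[[30,0,0,-2,0,0,0],[30,0,0.6,-3.9,-0.03,-0.4,-0.1],[30,-0.1,2.5,-4.23,-0.1,-1.2,-0.35],[30,-0.2,4.5,-4.23,-0.16,-2.1,-0.6],[30,-0.29,6.3,-4.23,-0.23,-2.99,-0.84]]]'; python3 -m creep '[[[30,0,0,0,0,0,0],[30,0,0,0,0,0,0],[30,0,0,0,0,0,0]]]'
python3 - <<'E'
from h import *
s=telemetry.get_state();T=pose(s);im=get_image("wrist");np.save("pics/w2.npy",im);np.save("pics/w2T.npy",T)
print(s["joint_positions"].round(2),rel(target([614,-28,85.5],166.5,70),T))
cv2.imwrite("pics/w2.png",im[:,:,::-1])
for c in blobs(im,(5,150,120),(16,255,255),60)[1]:print("o",cv2.boundingRect(c),cv2.fitEllipse(c))
print(px("wrist",[614,-28,85.5],T))
E
```

```text
time: 3.95
ee_pos: [579.0, -23.6, 148.3]
ee_rot: [0.261, 0.113, 0.958, -0.029]
ft_force: [1.6, 0.8, -1.8]
opening: 40.1
gripper_force: 41.0
time: 4.32
ee_pos: [578.7, -26.6, 146.5]
ee_rot: [0.257, 0.115, 0.959, -0.03]
ft_force: [-0.7, 0.1, -0.1]
opening: 40.3
gripper_force: 41.0
[ 0.03 -0.03 -0.81  0.28 -0.13  0.23] [ 0.02  0.23  0.01 -0.    0.   -0.01]
o (410, 120, 40, 48) ((429.8149719238281, 143.7587127685547), (38.138031005859375, 46.39176559448242), 3.622643232345581)
o (233, 159, 81, 68) ((273.1021728515625, 195.66651916503906), (69.82191467285156, 73.9767074584961), 90.60627746582031)
o (249, 225, 31, 11) ((264.35650634765625, 229.82952880859375), (7.757922649383545, 27.828784942626953), 101.78379821777344)
(np.float64(270.0630386032931), np.float64(197.93254687452108))
```

View pics/w2.png

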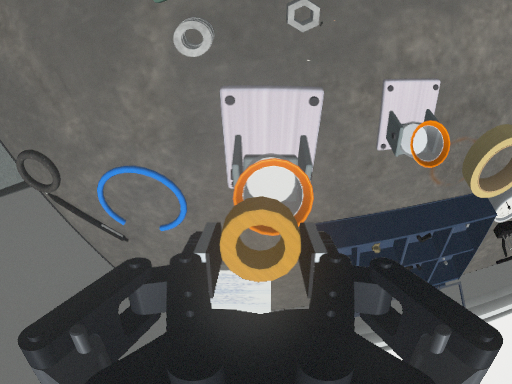

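The held brass ring sits square at the fingertips at (260,239). The target mouth is partly hidden behind it at (273,196). The foot's front edge runs (221,88)-(324,90), and the nut and washers lie above it.

```bash
cat >> h.py <<'E'
def onplane(n,uv,p0,nv,T=None):
    o,d=ray(n,uv,T);return o+d*(np.dot(np.asarray(p0)-o,nv)/(d@nv))
def circ(q,r0=None):
    from scipy.optimize import least_squares
    f=lambda v:np.hypot(q[:,0]-v[0],q[:,1]-v[1])-(v[2] if r0 is None else r0)
    s=least_squares(f,[*q.mean(0),30.],loss="soft_l1");return s.x,np.abs(f(s.x)).mean()
E
python3 - <<'E'
from h import *
im=np.load("pics/w2.npy");T=np.load("pics/w2T.npy")
hsv=cv2.cvtColor(im,cv2.COLOR_RGB2HSV)
for az in(166.5,):
  G=target([614,-28,85.5],az,0);pts=np.argwhere(blobs(im,(4,150,120),(16,255,255),60)[0][150:230,228:320])[:,::-1]+[228,150]
  c=blobs(im,(4,150,120),(16,255,255),300)[1];c=[k for k in c if 228<cv2.boundingRect(k)[0]<240][0][:,0]
  hull=cv2.convexHull(c)[:,0];hull=hull[hull[:,1]<197]
  q=np.array([(G[:3,:3].T@(onplane("wrist",p,G[:3,3],G[:3,2],T)-G[:3,3]))[:2] for p in hull])
  for r0 in(None,31):
    v,e=circ(q,r0);print(len(q),v,e,"M",G[:3,3]+G[:3,:2]@v[:2])
# foot
m=cv2.inRange(hsv,(0,0,130),(179,50,255));m2=np.zeros_like(m);m2[80:190,200:340]=m[80:190,200:340]
cs=max(cv2.findContours(m2,cv2.RETR_EXTERNAL,cv2.CHAIN_APPROX_NONE)[0],key=cv2.contourArea)[:,0]
F=np.array([onz("wrist",p,10,T)[:2] for p in cs])
for nm,sel in(("front",(cs[:,1]<93)&(cs[:,0]>228)&(cs[:,0]<317)),("left",(cs[:,0]<232)&(cs[:,1]>95)&(cs[:,1]<150)),("right",(cs[:,0]>312)&(cs[:,1]>95)&(cs[:,1]<150))):
    vx,vy,x,y=cv2.fitLine(F[sel].astype(np.float32),cv2.DIST_HUBER,0,.01,.01).ravel();print(nm,sel.sum(),np.degrees(np.arctan2(vy,vx)),x,y)
E
```

```text
17 [-0.13299846  2.3822362  30.25208409] 0.12974159570518898 M [614.6681196  -25.71047342  85.56649923]
17 [-1.10268542  2.35183896 30.        ] 0.3062250185951392 M [615.47759404 -25.93607203  86.05134271]
front 88 76.44144 562.65094 -12.980411
left 54 -13.893299 586.5743 -64.303215
right 54 -13.781731 606.70544 21.538303
```

Run:
```python
from h import *
im=np.load("pics/w2.npy");T=np.load("pics/w2T.npy")
m,cs=blobs(im,(10,80,40),(30,255,255),300)
for k in cs:
    if 215<cv2.boundingRect(k)[0]<245: print(cv2.boundingRect(k))
k=[k for k in cs if cv2.boundingRect(k)[1]+cv2.boundingRect(k)[3]>270 and 210<cv2.boundingRect(k)[0]<245][0]
h=k[:,0];h=h[h[:,1]>262]
for zt in(-9,-12,-15):
    p0=T[:3,3]+T[:3,2]*zt
    q=np.array([(T[:3,:3].T@(onplane("wrist",p,p0,T[:3,2],T)-p0))[:2] for p in h]);print(zt,circ(q),circ(q,21))
G=target([614.8,-26.2,85.5],166.2,25);print(rel(G))
```

```text
(219, 158, 95, 124)
-9 (array([-0.60265493, -0.67386921, 20.82997931]), np.float64(0.17373426547167456)) (array([-0.40468875, -0.67213518, 30.        ]), np.float64(0.1796200345504611))
-12 (array([ 0.88716025, -0.67978731, 20.36578353]), np.float64(0.16986501216570365)) (array([ 1.62336792, -0.67279093, 30.        ]), np.float64(0.20657691971062245))
-15 (array([ 2.37695668, -0.68570767, 19.90157116]), np.float64(0.16599546060078774)) (array([ 3.64721456, -0.67248447, 30.        ]), np.float64(0.24330312997130113))
[0.   0.3  1.51 0.01 0.   0.01]
```

```bash
python3 -m creep '[[[30,0,0.32,0.7,0,0,0],[30,0,0.32,1.4,0,0,0],[30,0,0.32,1.8,0,0,0],[30,0,0.32,2.05,0,0,0],[30,0,0.32,2.05,0,0,0]]]'
python3 - <<'E'
from h import *
T=pose();im=get_image("wrist");np.save("pics/w3.npy",im);np.save("pics/w3T.npy",T)
print(rel(target([614.8,-25.6,85.5],166.2,1),T))
cv2.imwrite("pics/w3.png",cv2.resize(im[120:310,160:360,::-1],None,fx=3,fy=3,interpolation=cv2.INTER_CUBIC))
E
```

```text
time: 5.0
ee_pos: [609.5, -23.7, 91.6]
ee_rot: [0.256, 0.114, 0.959, -0.03]
ft_force: [-0.2, -0.3, -1.1]
opening: 40.4
gripper_force: 41.0
[-0.06 -0.02  0.24  0.02 -0.01  0.02]
```

View pics/w3.png

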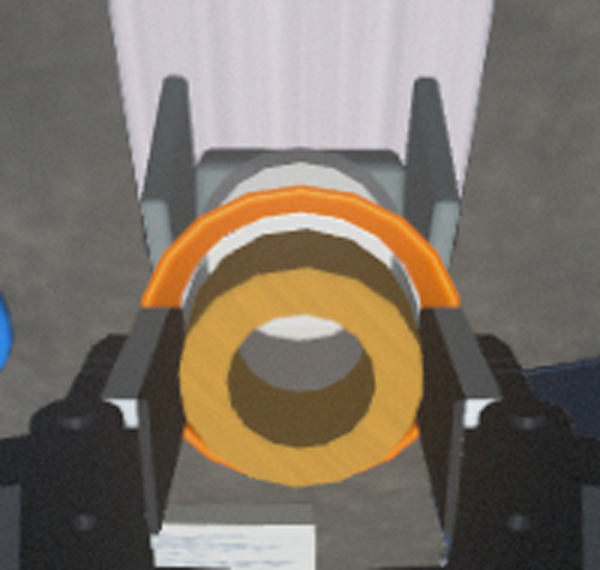

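The ring is centred in the orange mouth (both at column 301 of the crop) and starting into the flare, with the tips just above the rim.

```bash
python3 -m creep '[[[30,-0.03,0,0.12,0,0,0],[30,-0.03,0,0.22,0,0,0],[30,-0.03,0,0.22,0,0,0],[30,-0.03,0,0.22,0,0,0]]]'; python3 -c "
from h import *
print(rel(target([614.8,-25.6,85.5],166.2,1)))"
```

```text
time: 5.55
ee_pos: [613.4, -24.0, 86.7]
ee_rot: [0.257, 0.114, 0.959, -0.03]
ft_force: [-0.3, -0.0, -1.6]
opening: 40.6
gripper_force: 41.0
[-0.03 -0.04  0.03  0.02 -0.    0.02]
```

No contact force, so I let it drop, then back off along the axis and look.

```bash
python3 -m creep '[[[62,0,0,0,0,0,0],[62,0,0,0,0,0,0],[62,0,0,0,0,0,0],[62,0,0,-0.6,0,0,0],[62,0,0,-2.5,0,0,0]]]'; python3 -m creep '[[[62,0,0,-1.5,0,0,0],[62,0,0,-1.5,0,0,0],[62,0,0,-1.5,0,0,0]]]'
python3 - <<'E'
from h import *
T=pose();im=get_image("wrist");np.save("pics/w4.npy",im);np.save("pics/w4T.npy",T);sd=get_image("side")
a=cv2.resize(im[100:300,160:360,::-1],(400,400),interpolation=cv2.INTER_CUBIC);b=cv2.resize(sd[150:230,260:340,::-1],(400,400),interpolation=cv2.INTER_CUBIC)
cv2.imwrite("pics/w4.png",np.hstack([a,b]))
E
```

```text
time: 6.18
ee_pos: [575.3, -15.6, 149.5]
ee_rot: [0.254, 0.114, 0.96, -0.03]
ft_force: [0.5, -0.3, 0.4]
opening: 62.2
gripper_force: 0.0
time: 6.55
ee_pos: [555.2, -10.1, 190.6]
ee_rot: [0.257, 0.114, 0.959, -0.03]
ft_force: [-0.4, -0.0, -0.4]
opening: 61.8
gripper_force: 0.0
```

View pics/w4.png

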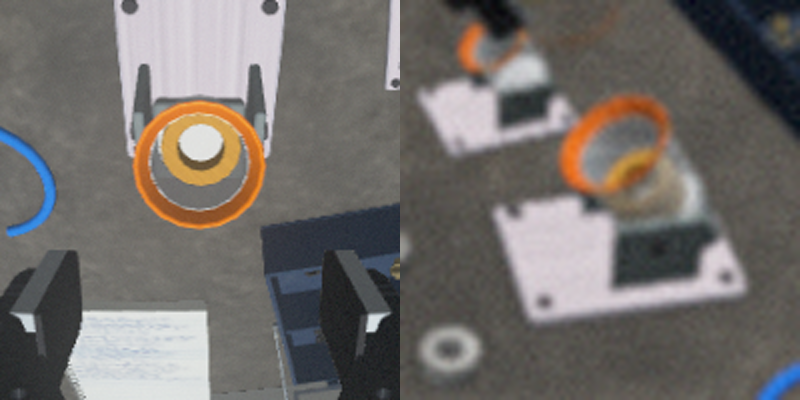

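Brass lies flat at the bore's bottom: its face is seen square and concentric at (200,148), and it shows low in the tube in the side view. Now the blue ring.

```bash
python3 -c "
from h import *
print(rel(target([451,170,140],166,0,tilt=0)))"
```

```text
[ 4.95  5.04 -0.95  0.01  2.98  0.05]
```

```bash
python3 -m creep '[[[85,0.9,1.3,-0.5,0,0.6,0],[85,2.2,2.6,-0.9,0,1.4,0],[85,3.6,3.9,-1,0,2.2,0],[85,4.95,5.04,-0.95,0.01,2.98,0.05],[85,4.95,5.04,-0.95,0.01,2.98,0.05]]]';python3 -m creep '[[[85,0,0,0,0,0,0],[85,0,0,0,0,0,0]]]'
python3 - <<'E'
from h import *
T=pose();im=get_image("wrist");np.save("pics/w5.npy",im);np.save("pics/w5T.npy",T)
cv2.imwrite("pics/w5.png",im[:,:,::-1])
for c in blobs(im,(108,120,50),(128,255,255),150)[1]:
    e=cv2.fitEllipse(c);print(cv2.boundingRect(c),e)
    for z in(11,20):
        p=onz("wrist",e[0],z,T);print(p,rel(target(p,166,0,tilt=0),T))
    print(tri([ray("scene",(222.1,187.8)),ray("side",(218.7,173.4)),ray("wrist",e[0],T)]))
E
```

```text
time: 7.28
ee_pos: [450.3, 171.3, 137.7]
ee_rot: [-0.002, 0.121, 0.993, -0.001]
ft_force: [0.7, -0.6, -0.0]
opening: 84.9
gripper_force: 0.0
time: 7.52
ee_pos: [451.7, 169.5, 141.4]
ee_rot: [0.002, 0.122, 0.992, 0.001]
ft_force: [0.5, 0.4, -0.4]
opening: 85.1
gripper_force: 0.0
(237, 156, 46, 48) ((259.41278076171875, 179.67446899414062), (43.930335998535156, 45.949066162109375), 1.3093634843826294)
[451.30985776 168.39242326  11.        ] [ 0.02 -0.04  4.35  0.01  0.02 -0.01]
[449.16815127 168.92698793  20.        ] [ 0.09 -0.04  4.05  0.01  0.02 -0.01]
(array([450.684032  , 168.55466021,  14.74095845]), [np.float64(1.004143016987993), np.float64(0.7708241904067473), np.float64(0.26331363975304717)])
(187, 91, 51, 25) ((209.5926513671875, 102.89981842041016), (15.086848258972168, 62.682613372802734), 76.34564971923828)
[369.8216501  141.73325522  11.        ] [ 2.44 -1.57  4.34  0.01  0.02 -0.01]
[370.36310475 143.14562596  20.        ] [ 2.43 -1.52  4.04  0.01  0.02 -0.01]
(array([413.26899745, 133.62503871,  57.10674692]), [np.float64(19.235369577863246), np.float64(24.969609264725918), np.float64(43.47139364110045)])
```

View pics/w5.png

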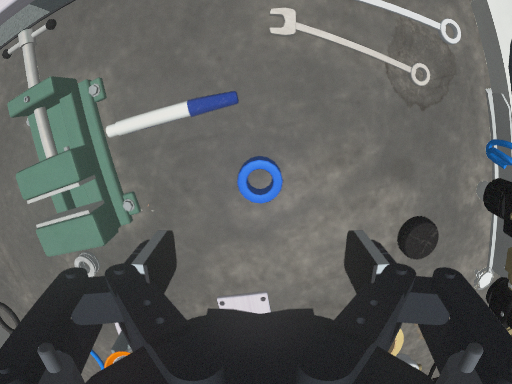

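The blue ring is at (259,180), clear of the pen at (170,115) and the knob at (418,237).

```bash
python3 -m creep '[[[65,0.05,-0.03,2,0,0,0],[65,0.05,-0.03,3.6,0,0,0],[65,0.05,-0.03,4.36,0,0,0],[65,0.05,-0.03,4.36,0,0,0],[40,0.05,-0.03,4.36,0,0,0]]]' 40;  python3 -m creep '[[[30,0,0,0,0,0,0],[30,0,0,0,0,0,0],[30,0,0,0,0,0,0],[30,0,0,0,0,0,0]]]';python3 -m creep '[[[30,0,0,-1,0,0,0],[30,0,0,-2,0,0,0],[30,0,0,-4,0,0,0],[30,0,0,-4.5,0,0,0],[30,0,0,-4.5,0,0,0]]]'; python3 -c "
from h import *
print(rel(target([614.8,-25.6,85.5],166.2,70)))"
```

```text
time: 8.2
ee_pos: [451.4, 169.9, 11.9]
ee_rot: [0.003, 0.122, 0.993, 0.001]
ft_force: [0.4, 0.8, -0.4]
opening: 47.9
gripper_force: 0.0
time: 8.7
ee_pos: [451.7, 170.1, 12.4]
ee_rot: [0.003, 0.122, 0.993, 0.001]
ft_force: [-1.2, -1.0, 6.7]
opening: 40.5
gripper_force: 40.2
time: 9.32
ee_pos: [451.2, 170.2, 147.2]
ee_rot: [0.003, 0.122, 0.993, 0.002]
ft_force: [0.9, 0.0, -1.2]
opening: 39.9
gripper_force: 40.8
[-5.7  -5.02  0.05  0.02 -2.96 -0.03]
```

```bash
python3 -m creep '[[[30,-1.3,-1.2,-0.4,0,-0.5,0],[30,-2.8,-2.5,-0.6,0,-1.3,0],[30,-4.2,-3.8,-0.4,0.01,-2.1,-0.02],[30,-5.7,-5.02,0.05,0.02,-2.96,-0.03],[30,-5.7,-5.02,0.05,0.02,-2.96,-0.03]]]'; python3 -m creep '[[[30,0,0,0,0,0,0],[30,0,0,0,0,0,0]]]'
python3 - <<'E'
from h import *
T=pose();print(rel(target([614.8,-25.6,85.5],166.2,10),T))
E
```

```text
time: 9.95
ee_pos: [574.9, -20.3, 139.0]
ee_rot: [0.252, 0.117, 0.96, -0.033]
ft_force: [-0.8, -0.2, -0.3]
opening: 40.4
gripper_force: 40.9
time: 10.2
ee_pos: [580.0, -16.9, 144.7]
ee_rot: [0.255, 0.115, 0.96, -0.032]
ft_force: [1.0, 0.7, -0.9]
opening: 40.0
gripper_force: 40.9
[-0.06 -0.    1.97 -0.01 -0.03  0.02]
```

```bash
python3 -m creep '[[[30,-0.05,0,0.7,0,0,0],[30,-0.05,0,1.4,0,-0.02,0],[30,-0.05,0,1.8,0,-0.02,0],[30,-0.05,0,1.95,0,-0.02,0],[30,-0.05,0,1.95,0,-0.02,0]]]'; python3 -m creep '[[[30,0,0,0,0,0,0],[30,0,0,0,0,0,0]]]'
python3 - <<'E'
from h import *
T=pose();im=get_image("wrist");np.save("pics/w6.npy",im)
print(rel(target([614.8,-25.6,85.5],166.2,1),T))
cv2.imwrite("pics/w6.png",cv2.resize(im[120:310,160:360,::-1],None,fx=3,fy=3,interpolation=cv2.INTER_CUBIC))
E
```

```text
time: 10.82
ee_pos: [608.9, -24.9, 94.3]
ee_rot: [0.256, 0.115, 0.959, -0.032]
ft_force: [0.0, 0.9, -0.9]
opening: 40.1
gripper_force: 40.9
time: 11.08
ee_pos: [609.0, -25.1, 94.9]
ee_rot: [0.257, 0.115, 0.959, -0.032]
ft_force: [0.6, -0.3, -0.5]
opening: 39.8
gripper_force: 40.9
[-0.01  0.03  0.33 -0.01  0.    0.01]
```

View pics/w6.png

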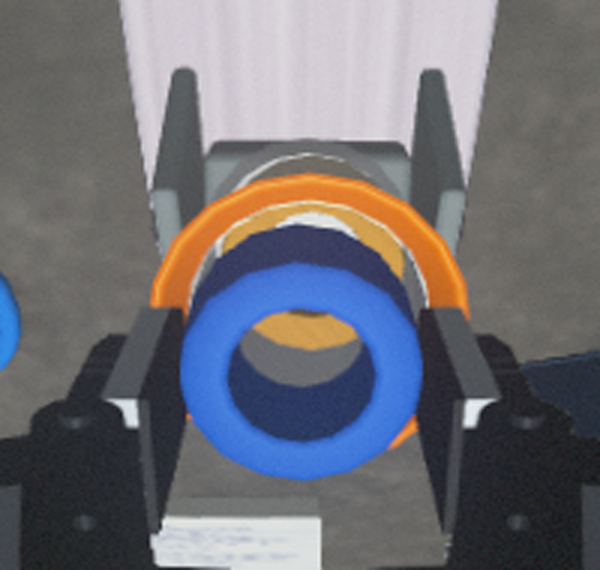

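The blue ring is above the mouth with brass visible beneath. The rim centre (column 309) lies about 1.3 mm right of the ring's (301), so I shift +y and go in.

```bash
python3 -m creep '[[[30,-0.01,0.04,0.1,0,0,0],[30,-0.01,0.04,0.2,0,0,0],[30,-0.01,0.04,0.31,0,0,0],[30,-0.01,0.04,0.31,0,0,0],[30,-0.01,0.04,0.31,0,0,0]]]'; python3 -c "
from h import *
print(rel(target([614.8,-25.6,85.5],166.2,1)))"
```

```text
time: 11.75
ee_pos: [613.8, -25.2, 86.2]
ee_rot: [0.256, 0.115, 0.959, -0.033]
ft_force: [-0.5, 0.4, -0.2]
opening: 39.9
gripper_force: 40.9
[-0.02 -0.    0.   -0.01 -0.01  0.01]
```

```bash
python3 -m creep '[[[62,0,0,0,0,0,0],[62,0,0,0,0,0,0],[62,0,0,0,0,0,0],[62,0,0,-0.6,0,0,0],[62,0,0,-2.5,0,0,0]]]'; python3 -m creep '[[[62,0,0,-1.5,0,0,0],[62,0,0,-1.5,0,0,0],[62,0,0,-1.5,0,0,0]]]'
python3 - <<'E'
from h import *
T=pose();im=get_image("wrist");sd=get_image("side")
a=cv2.resize(im[100:300,160:360,::-1],(400,400),interpolation=cv2.INTER_CUBIC);b=cv2.resize(sd[150:230,260:340,::-1],(400,400),interpolation=cv2.INTER_CUBIC)
cv2.imwrite("pics/w7.png",np.hstack([a,b]))
E
```

```text
time: 12.38
ee_pos: [575.7, -16.2, 149.1]
ee_rot: [0.254, 0.115, 0.96, -0.033]
ft_force: [1.2, 0.6, -0.0]
opening: 62.2
gripper_force: 0.0
time: 12.75
ee_pos: [555.7, -10.5, 190.2]
ee_rot: [0.257, 0.115, 0.959, -0.032]
ft_force: [-0.3, -0.4, -0.7]
opening: 62.0
gripper_force: 0.0
```

View pics/w7.png

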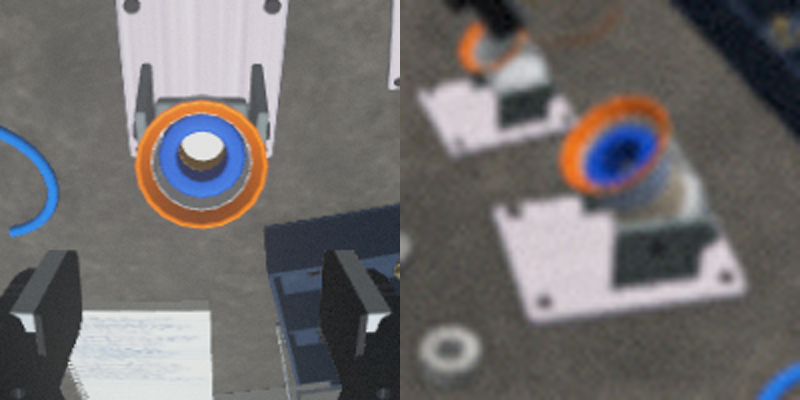

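Blue sits concentric on top of brass. I check its depth numerically before handing in.

Run:
```python
from h import *
T=pose();im=get_image("wrist");G=target([614.8,-25.6,85.5],166.2,0)
def w(im,lo,hi,T):
    for c in blobs(im,lo,hi,300)[1]:
        x,y,ww,h=cv2.boundingRect(c)
        if 215<x<260 and y<190:
            e=cv2.fitEllipse(cv2.convexHull(c));yy=e[0][1];W=max(e[1])
            l,r_=[ray("wrist",(e[0][0]+k*W/2,yy),T) for k in(-1,1)]
            return (x,y,ww,h),np.arccos(l[1]@r_[1]),e
def depth(t,dia):return dia/2/np.tan(t/2)
for nm,i,TT,lo,hi,d in(("rim",im,T,(4,150,120),(16,255,255),61),("blue",im,T,(108,120,50),(128,255,255),42),("brass before",np.load("pics/w4.npy"),np.load("pics/w4T.npy"),(17,100,60),(28,255,200),42)):
    o=w(i,lo,hi,TT);print(nm,o, o and depth(o[1],d))
```

```text
rim ((228, 152, 66, 64), np.float64(0.22074442181045048), ((260.7078857421875, 183.61181640625), (63.92597961425781, 65.63330078125), 92.76976013183594)) 275.21464382876184
blue ((240, 159, 43, 42), np.float64(0.14404623562999436), ((260.9883117675781, 179.40460205078125), (41.11494827270508, 42.83292007446289), 94.61820220947266)) 291.06871190852445
brass before None None
```

```bash
python3 -c "
from bench import r
print(r.close_job())"
```

```text
the job is handed in; nothing more can be done
None
```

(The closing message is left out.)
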